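# Put the bench tools back in their routed nests

### The job

Tidy the bench: put the block plane, the cork sanding block, the large polish tin and the small polish tin each into the felt-lined plywood nest that fits its outline, right way up and flat on the pocket floor. The carpenter's pencil and the folding rule lie among them: leave them where they are.

Things in the scene. Friction and masses are not known exactly. Their poses are not given: they have to be found in the camera images.
- plane: small dark steel block plane with a brass cap and a round wooden front knob, standing on its sole, about 0.35 to 0.7 kg; sole 132 long (x) x 42 wide (y) x 6 mm high; flat upright side cheeks, 42 mm over their outsides and 31 mm high, along the middle 84 mm of its length: grip it across these; highest point about 50 mm above the sole. Origin: centre of the sole's underside; x along the length towards the wooden knob, z up. Either way round in its nest is right
- block: plain cork sanding block, 104 (x) x 56 (y) x 36 mm high, about 0.1 kg. Origin: centre of its underside; x along its length, z up. Either way round in its nest is right
- tin_large: large round flat metal polish tin with a plain pale disc on its lid, lid up, 62 mm across and 36 mm high, about 0.14 kg. Origin: centre of its underside, z up; its turn does not matter
- tin_small: small round flat metal polish tin with a plain pale disc on its lid, lid up, 42 mm across and 28 mm high, about 0.06 kg. Origin: centre of its underside, z up; its turn does not matter
- nest_plane: fixed plywood board, 165 (x) x 75 (y) mm in plan and 10 mm high, with a routed pocket in its middle, an oblong of 145 (x) x 55 (y) mm, 6 mm deep and lined with grey felt: the pocket floor is 4 mm above the bench. It is the nest of the block plane, with about 7 mm of play all round. Origin: centre of the board's underside, which is also the centre of the pocket in plan; x along the pocket's long side, z up. It may lie in any of the eight places on the bench
- nest_block: fixed plywood board, 137 (x) x 89 (y) mm in plan and 10 mm high, with a routed pocket in its middle, an oblong of 117 (x) x 69 (y) mm, 6 mm deep and lined with grey felt: the pocket floor is 4 mm above the bench. It is the nest of the cork sanding block, with about 7 mm of play all round. Origin: centre of the board's underside, which is also the centre of the pocket in plan; x along the pocket's long side, z up. It may lie in any of the eight places on the bench
- nest_large: fixed plywood board, 96 x 96 mm in plan and 10 mm high, with a routed pocket in its middle, round, 76 mm across, 6 mm deep and lined with grey felt: the pocket floor is 4 mm above the bench. It is the nest of the large tin, with about 7 mm of play all round. Origin: centre of the board's underside, which is also the centre of the pocket in plan; x and y along its sides, z up. It may lie in any of the eight places on the bench
- nest_small: fixed plywood board, 76 x 76 mm in plan and 10 mm high, with a routed pocket in its middle, round, 56 mm across, 6 mm deep and lined with grey felt: the pocket floor is 4 mm above the bench. It is the nest of the small tin, with about 7 mm of play all round. Origin: centre of the board's underside, which is also the centre of the pocket in plan; x and y along its sides, z up. It may lie in any of the eight places on the bench
- pencil: flat red carpenter's pencil, 165 x 13 x 8 mm, lying across the middle of the bench (lengthwise roughly along world y) on the right; a bystander, to be left where it is. Origin: near its middle, on its underside; x along it
- rule: folded yellow folding rule, 200 x 14 x 14 mm, lying across the middle of the bench (lengthwise roughly along world y) on the left; a bystander, to be left where it is. Origin: centre of its underside; x along it
Things that resemble listed ones, but are neither listed nor needed, are in the scene too. What is shaped like the nest_large but green is not meant.

How it is judged:
By the outcome, as a careful person would: the job done as asked, in the order asked, and still so for the second after the job is handed in, with the robot touching nothing.
It also fails if it takes over 120 s, if anything falls off the work surface, if the arm or the gripper's body presses on something with over 40 N, if the wrist force passes 120 N, or if a joint passes its speed limit or range.

### The arm

A 7-joint arm with a two-finger parallel gripper is mounted at the origin on the work surface. World frame = base frame: x ahead of the robot, y to its left, z up, the work surface at z = 0. Lengths are in m, angles in rad, forces in N, time in s.
With the tool pointing down it reaches from about 0.425 to 0.95 m from the base axis. Payload 4.7 kg.
Tool frame: the origin (TCP) lies between the finger pads; the fingertips stand 19 mm ahead of it and the grasp point (between the pads) is the TCP; z points along the fingers, y is the line along which they close (so a half turn about z gives the same grasp; the last joint's range is limited). The gripper opens to 87 mm and grips with 3 to 60 N. Pads are 19 mm wide; open, the fingers measure 117 mm over their backs; the gripper's body (75 mm by 190 mm) begins 51 mm behind the grasp point.
Start: joints at [1.272, 0.469, -0.049, 1.532, 0.024, 1.141, -0.082], TCP at [0.18, -0.651, 0.242] pointing down, gripper open.
Joint ranges: [-2.59, 2.59], [-0.33, 1.99], [-1.39, 1.29], [0.1, 2.45], [-1.04, 4.18], [0.21, 1.99], [-2.66, 2.66]. Speed limits (rad/s): [2.57, 2.57, 3.14, 3.14, 3.14, 3.14, 3.14].

### API

Orientations are given as a rotation vector (axis times angle).
In Python, from workcell import manip gives the robot as it stands. The module is installed in compiled form; this text tells all that it offers.
- The arm moves only by the tool drive_tool, never from a script. Its argument "commands" is a list that holds one entry, the list of rows, each a list of 7 numbers: the shift along the tool's x, y, z in mm, then the turn, a rotation vector about the tool's x, y, z in rad, then the finger opening in mm, from 0 to 87. In form: [[[dx, dy, dz, rx, ry, rz, gripper], ...]]. A call has 1 to 20 rows; each row shifts and turns the commanded pose from where the row before left it, along the tool's axes as they then stand; what a row does not reach is not made up. A row lasts 1/12 s, in which the tool goes at most 41.7 mm and 7.16 degrees, less where a joint would pass 70% of its speed; a pose out of reach is approached as far as the arm can. A call is refused whole if a number of a shift passes 41.7 or a number of a turn 0.125, either way. A call with a gripper value outside its range is refused whole. The fingers move at their own pace and stop on an object; "squeeze" is the grip in N (left out, the last holds). Time passes only in rows, so rows that do not move let the fingers close. It gives the time, the measured TCP pose, the force, the opening and the grip force at its end, in the units of the state.
- manip.state(): the state, without advancing time (a new reading comes with each control period).
- manip.snapshot(name): name is "side" or "top"; returns a dict with "pixels" (400x640x3 uint8, blue, green, red), "camera_matrix" (3x3 intrinsics, pixels), "eye" and "orientation" of the camera in the world. Camera axes: x right, y up, looking along -z (the intrinsics and any distortion apply to the point x, -y, -z); pixel columns grow to the right and rows downward; lengths in m; the calibration is good to about 2 mm. A picture is of the moment at which its call begins. There is no depth.
- manip.sign_off(): hands the job in; it is judged then, once.
The state is a dict: "time_s": time; "joint_pos": joint angles; "qd": joint speeds; "tau": joint torques, N m; "eef_pos": TCP position; "tool_rot": TCP orientation; "force": force on the tool from outside, world axes, zero at the start; "ft_torque": the same for the moment, N m; "finger_gap": opening from 0.0 (shut) to 1.0 (fully open); "finger_force": force on a finger pad.
Only numpy, scipy, OpenCV 4.12 (cv2) and the standard library are available. Lean on these libraries where they do the work, as an engineer would, in place of code of your own. Each camera call takes 0.05 s, during which the arm holds its last target. There are 200 camera calls.

## Working session

There is one attempt and no reset: what is moved stays moved. The work goes in short steps, Python scripts to look and compute and a tool call to move; the robot and the scene stay as the last step left them, time stands still between calls to the robot, and variables do not carry over. Pictures are saved under pics/ and viewed, at most 14 in all, crops included, and the job is handed in when it is done.

Besides the shell and the picture viewer there is one more tool, called after "Emit:" as a command line: name --argument value ..., lists and objects as JSON in quotes. drive_tool: Moves the arm, as the interface text tells. Its arguments: {"type":"object","properties":{"commands":{"type":"array"},"squeeze":{"type":"number"}},"required":["commands"]}

```bash
mkdir -p pics
cat > h.py <<'E'
import numpy as np, cv2
from workcell import manip
from scipy.spatial.transform import Rotation as R
def snap(n,f):
    s=manip.snapshot(n); cv2.imwrite('pics/'+f,np.asarray(s['pixels'])); np.savez('pics/'+n,K=s['camera_matrix'],e=s['eye'],o=np.array(s['orientation']))
    return s
def cam(n):
    d=np.load('pics/'+n+'.npz'); o=d['o']
    Rm=o if o.shape==(3,3) else (R.from_rotvec(o).as_matrix() if o.shape==(3,) else R.from_quat(o).as_matrix())
    return d['K'],d['e'],Rm
def ray(n,u,v,z):
    K,e,Rm=cam(n); p=np.linalg.inv(K)@[u,v,1]; d=Rm@[p[0],-p[1],-p[2]]
    return (e+d*(z-e[2])/d[2])
E
python3 - <<'E'
from h import *
for n in('top','side'):
    s=snap(n,n+'0.png'); print({k:v for k,v in s.items() if k!='pixels'})
print(manip.state())
E
```

```text
{'camera_matrix': array([[384.15236355,   0.        , 319.75467073],
       [  0.        , 384.15236355, 200.39926792],
       [  0.        ,   0.        ,   1.        ]]), 'eye': array([ 0.25434288, -0.01957429,  0.9032664 ]), 'orientation': array([ 0.18402713, -0.16099188, -1.43765204])}
{'camera_matrix': array([[427.10828325,   0.        , 319.65608559],
       [  0.        , 427.10828325, 202.43407009],
       [  0.        ,   0.        ,   1.        ]]), 'eye': array([0.19643065, 0.66163271, 0.63333175]), 'orientation': array([ 0.22133977, -1.18671616, -2.55524635])}
{'time_s': 0.1, 'joint_pos': array([ 1.27210977,  0.46936783, -0.04860487,  1.53356142,  0.02408969,
        1.14100063, -0.0822932 ]), 'qd': array([-0.0001456 , -0.00352625,  0.00031808, -0.00286654,  0.00022526,
        0.00023109,  0.00055881]), 'tau': array([ 1.15525894e-03, -5.09169030e+01, -8.06320575e-02, -2.36829311e+01,
       -6.13901904e-02,  3.44749249e-02,  7.31464024e-05]), 'eef_pos': array([ 0.17979382, -0.65009421,  0.24060515]), 'tool_rot': array([-3.11133132e+00, -4.22325476e-01,  4.42556651e-04]), 'force': array([-0.35102486,  0.85243328,  0.4362934 ]), 'ft_torque': array([ 2.44153599e-03,  9.63989025e-05, -4.69358448e-02]), 'finger_force': 0.0, 'finger_gap': 0.999333558548362}
```

View pics/top0.png

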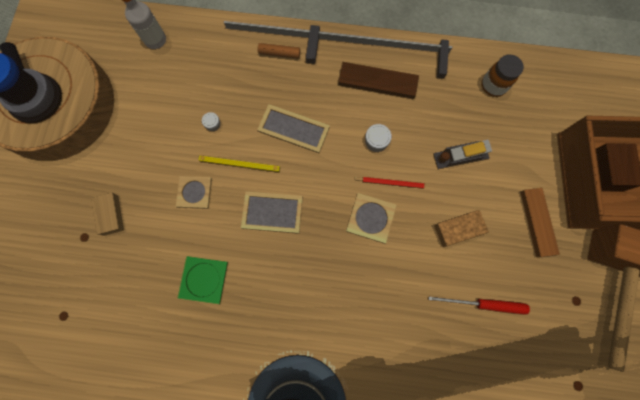

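View pics/side0.png

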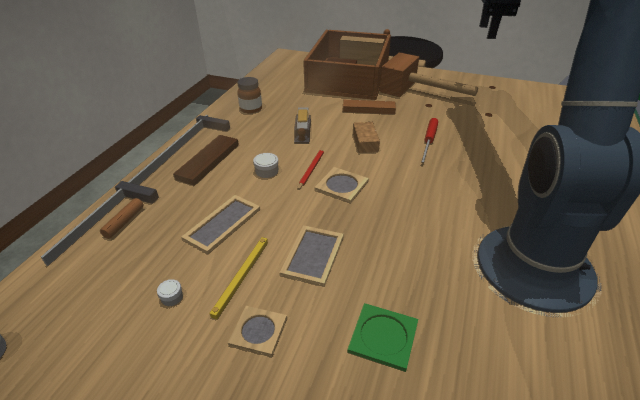

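The top view shows the plane at (463,153), cork block (463,228), large tin (378,137) and small tin (210,121). The nests are plane (293,128), block (272,212), large (372,217) and small (193,192). I'll enlarge these areas.

Run:
```python
import cv2
i=cv2.imread('pics/top0.png')
for n,(x,y) in {'cl':(170,95),'cr':(335,110)}.items():
    c=cv2.resize(i[y:y+150,x:x+200],None,fx=4,fy=4,interpolation=cv2.INTER_CUBIC)
    for k in range(0,200,20): cv2.putText(c,str(x+k),(k*4,10),0,.35,(255,255,255)); cv2.line(c,(k*4,12),(k*4,20),(255,255,255))
    for k in range(0,150,10): cv2.putText(c,str(y+k),(0,k*4+4),0,.35,(255,255,255))
    cv2.imwrite(f'pics/{n}.png',c)
```

```text
(no output)
```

View pics/cl.png

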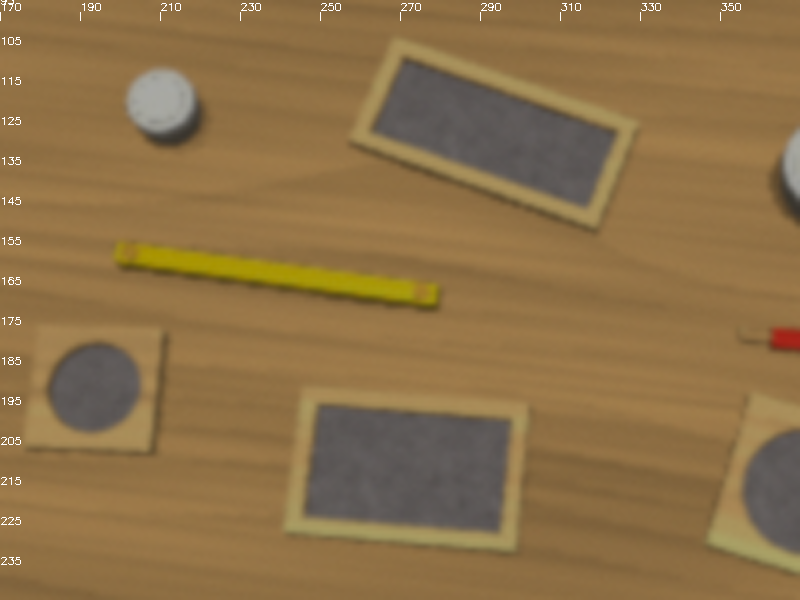

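View pics/cr.png

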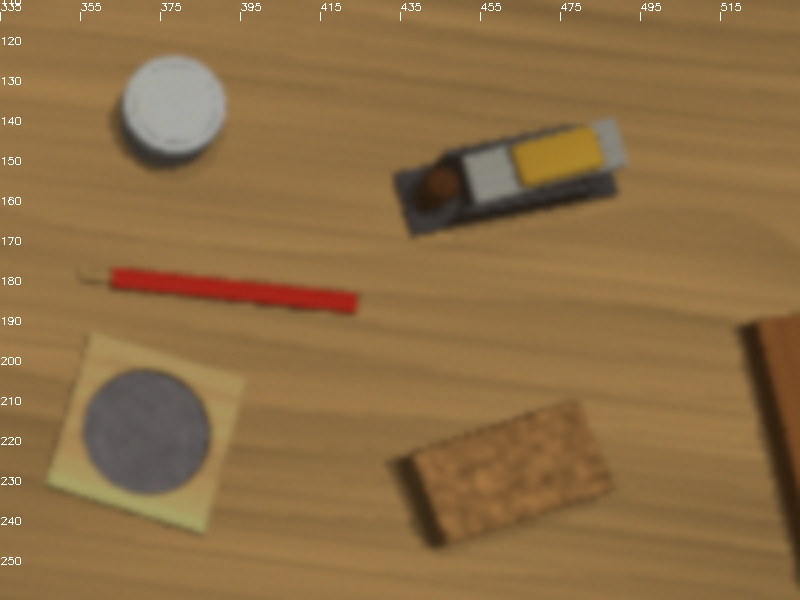

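```bash
cat > m.py <<'E'
from h import *
def L(p,z,o=(170,95)): return ray('top',o[0]+p[0]/4-.375,o[1]+p[1]/4-.375,z)[:2]
r=(335,110)
def rect(n,P,z,o):
    W=np.array([L(p,z,o) for p in P]); print(n,'c',(W.mean(0)*1000).round(1),'sides',[(np.linalg.norm(W[i]-W[(i+1)%4])*1000).round(1) for i in range(4)],'ang01',np.degrees(np.arctan2(*(W[1]-W[0]+W[2]-W[3])[::-1])).round(1))
rect('nplane',[(398,38),(638,124),(598,229),(350,141)],.01,(170,95))
rect('nblock',[(302,388),(527,405),(516,551),(284,531)],.01,(170,95))
rect('nsmall',[(37,324),(164,328),(155,453),(26,449)],.01,(170,95))
rect('nlarge',[(91,332),(244,378),(205,532),(47,484)],.01,r)
rect('block',[(410,455),(578,401),(613,488),(443,545)],.036,r)
for n,p,z,o in [('nsmallc',(94,387),.009,(170,95)),('nlargec',(147,431),.009,r),('tinS',(160,100),.028,(170,95)),('tinL',(175,105),.036,r),('rule1',(116,252),.014,(170,95)),('rule2',(437,296),.014,(170,95)),
 ('pl FL',(395,173),.006,r),('pl FR',(412,236),.006,r),('pl BR',(617,193),.006,r),('pen1',(80,278),.008,r),('pen2',(357,303),.008,r)]: print(n,(L(p,z,o)*1000).round(1))
E
python3 m.py
```

```text
nplane c [632.1  95.3] sides [np.float64(162.3), np.float64(73.5), np.float64(164.8), np.float64(75.1)] ang01 -103.6
nblock c [414.5 117. ] sides [np.float64(135.4), np.float64(88.0), np.float64(136.8), np.float64(86.8)] ang01 -87.4
nsmall c [439.3 309.8] sides [np.float64(77.1), np.float64(77.2), np.float64(76.8), np.float64(77.3)] ang01 -84.6
nlarge c [ 430.9 -119.1] sides [np.float64(94.7), np.float64(95.5), np.float64(95.7), np.float64(95.8)] ang01 -100.0
block c [ 428.2 -324.4] sides [np.float64(103.7), np.float64(52.7), np.float64(104.1), np.float64(53.5)] ang01 -64.9
nsmallc [439.9 311.2]
nlargec [ 430.8 -119.4]
tinS [619.6 300.2]
tinL [ 626.  -113.8]
rule1 [523.9 313. ]
rule2 [520.9 114.8]
pl FL [ 611.4 -255.7]
pl FR [ 572.1 -268.4]
pl BR [ 615.6 -391.7]
pen1 [519.5 -70.2]
pen2 [ 525.  -237.5]
```

```bash
cat > plan.py <<'E'
import sys
from h import *
# target x y z (mm) and yaw of tool x (deg): turn in place first, then shift in turned tool axes
x,y,z,yaw=map(float,sys.argv[1:5]); s=manip.state()
R0=R.from_rotvec(s['tool_rot']); h=np.radians(yaw)/2
R1=R.from_rotvec(np.pi*np.array([np.cos(h),np.sin(h),0]))
t=(R0.inv()*R1).as_rotvec(); d=R1.inv().apply(np.array([x,y,z])-1000*np.array(s['eef_pos']))
print('t',round(s['time_s'],2),'pos',(1000*np.array(s['eef_pos'])).round(1),'F',np.round(s['force'],1),'gap',round(s['finger_gap']*87,1),'fF',round(s['finger_force'],1))
print('turn',t.round(3),'rows',int(np.ceil(np.abs(t).max()/.12)),'| shift',d.round(1),'rows',int(np.ceil(np.linalg.norm(d)/38)))
E
python3 plan.py 613.5 -324 150 109
```

```text
t 0.1 pos [ 179.8 -650.1  240.6] F [-0.4  0.9  0.4] gap 86.9 fF 0.0
turn [-1.000e-03 -1.000e-03 -1.633e+00] rows 14 | shift [167.1 516.2  90.6] rows 15
```

Emit:
drive_tool --commands '[[[0, 0, 0, 0, 0, -0.117, 87], [0, 0, 0, 0, 0, -0.117, 87], [0, 0, 0, 0, 0, -0.117, 87], [0, 0, 0, 0, 0, -0.117, 87], [0, 0, 0, 0, 0, -0.117, 87], [0, 0, 0, 0, 0, -0.117, 87], [0, 0, 0, 0, 0, -0.117, 87], [0, 0, 0, 0, 0, -0.117, 87], [0, 0, 0, 0, 0, -0.117, 87], [0, 0, 0, 0, 0, -0.117, 87], [0, 0, 0, 0, 0, -0.117, 87], [0, 0, 0, 0, 0, -0.117, 87], [0, 0, 0, 0, 0, -0.117, 87], [0, 0, 0, 0, 0, -0.112, 87]]]' --squeeze 30

```text
time_s: 1.27
eef_pos: [0.1797, -0.6503, 0.2409]
tool_rot: [-1.816, -2.562, -0.001]
force: [0.1, 0.2, -0.1]
finger_gap: 1.002
finger_force: 0.0
```

Emit:
drive_tool --commands '[[[9.8, 30.4, 5.3, 0, 0, 0, 87], [9.8, 30.4, 5.3, 0, 0, 0, 87], [9.8, 30.4, 5.3, 0, 0, 0, 87], [9.8, 30.4, 5.3, 0, 0, 0, 87], [9.8, 30.4, 5.3, 0, 0, 0, 87], [9.8, 30.4, 5.3, 0, 0, 0, 87], [9.8, 30.4, 5.3, 0, 0, 0, 87], [9.8, 30.4, 5.3, 0, 0, 0, 87], [9.8, 30.4, 5.3, 0, 0, 0, 87], [9.8, 30.4, 5.3, 0, 0, 0, 87], [9.8, 30.4, 5.3, 0, 0, 0, 87], [9.8, 30.4, 5.3, 0, 0, 0, 87], [9.8, 30.4, 5.3, 0, 0, 0, 87], [9.8, 30.4, 5.3, 0, 0, 0, 87], [9.8, 30.4, 5.3, 0, 0, 0, 87], [9.8, 30.4, 5.3, 0, 0, 0, 87], [9.8, 30.4, 5.3, 0, 0, 0, 87], [0, 0, 0, 0, 0, 0, 87], [0, 0, 0, 0, 0, 0, 87]]]'

```text
time_s: 2.85
eef_pos: [0.6155, -0.3216, 0.1504]
tool_rot: [-1.817, -2.561, -0.002]
force: [0.4, -0.7, -0.4]
finger_gap: 1.002
finger_force: 0.0
```

```bash
python3 plan.py 613.5 -324 28 109
```

```text
t 2.85 pos [ 615.5 -321.6  150.4] F [ 0.4 -0.7 -0.4] gap 87.2 fF 0.0
turn [-0.    -0.002  0.005] rows 1 | shift [ -1.6  -2.7 122.4] rows 4
```

Emit:
drive_tool --commands '[[[-1.6, -2.7, 20, 0, 0, 0, 87], [0, 0, 20, 0, 0, 0, 87], [0, 0, 20, 0, 0, 0, 87], [0, 0, 20, 0, 0, 0, 87], [0, 0, 15, 0, 0, 0, 87], [0, 0, 10, 0, 0, 0, 87], [0, 0, 10, 0, 0, 0, 87], [0, 0, 7, 0, 0, 0, 87], [0, 0, 0, 0, 0, 0, 87], [0, 0, 0, 0, 0, 0, 87]]]'

```text
time_s: 3.68
eef_pos: [0.6124, -0.3271, 0.0297]
tool_rot: [1.824, 2.558, 0.0]
force: [0.2, -0.1, 0.8]
finger_gap: 1.0
finger_force: 0.0
```

Emit:
drive_tool --commands '[[[0, 0, 0, 0, 0, 0, 30], [0, 0, 0, 0, 0, 0, 30], [0, 0, 0, 0, 0, 0, 30], [0, 0, 0, 0, 0, 0, 30], [0, 0, 0, 0, 0, 0, 30], [0, 0, 0, 0, 0, 0, 30], [0, 0, 0, 0, 0, 0, 30], [0, 0, 0, 0, 0, 0, 30], [0, 0, 0, 0, 0, 0, 30], [0, 0, 0, 0, 0, 0, 30], [0, 0, 0, 0, 0, 0, 30], [0, 0, 0, 0, 0, 0, 30]]]' --squeeze 40

```text
time_s: 4.68
eef_pos: [0.6128, -0.3267, 0.0296]
tool_rot: [1.823, 2.558, 0.001]
force: [3.1, 0.3, -1.3]
finger_gap: 0.48
finger_force: 40.0
```

Emit:
drive_tool --commands '[[[0, 0, -10, 0, 0, 0, 30], [0, 0, -20, 0, 0, 0, 30], [0, 0, -25, 0, 0, 0, 30], [0, 0, -25, 0, 0, 0, 30], [0, 0, -20, 0, 0, 0, 30], [0, 0, 0, 0, 0, 0, 30], [0, 0, 0, 0, 0, 0, 30]]]'

```text
time_s: 5.27
eef_pos: [0.6112, -0.3275, 0.1295]
tool_rot: [-1.824, -2.557, 0.002]
force: [-0.4, -0.6, -7.5]
finger_gap: 0.483
finger_force: 40.0
```

```bash
python3 plan.py 631.5 93 130 76.4
```

```text
t 5.27 pos [ 611.2 -327.5  129.5] F [-0.4 -0.6 -7.5] gap 42.0 fF 40.0
turn [-0.001  0.001  0.569] rows 5 | shift [413.5 -79.2  -0.5] rows 12
```

Emit:
drive_tool --commands '[[[0, 0, 0, 0, 0, 0.095, 30], [0, 0, 0, 0, 0, 0.095, 30], [0, 0, 0, 0, 0, 0.095, 30], [0, 0, 0, 0, 0, 0.095, 30], [0, 0, 0, 0, 0, 0.095, 30], [0, 0, 0, 0, 0, 0.094, 30]]]'

```text
time_s: 5.77
eef_pos: [0.6096, -0.3266, 0.1259]
tool_rot: [-2.469, -1.933, 0.006]
force: [0.3, 0.7, -6.6]
finger_gap: 0.476
finger_force: 40.0
```

Emit:
drive_tool --commands '[[[15, -2.9, 0, 0, 0, 0, 30], [29, -5.5, 0, 0, 0, 0, 30], [29, -5.5, 0, 0, 0, 0, 30], [29, -5.5, 0, 0, 0, 0, 30], [29, -5.5, 0, 0, 0, 0, 30], [29, -5.5, 0, 0, 0, 0, 30], [29, -5.5, 0, 0, 0, 0, 30], [29, -5.5, 0, 0, 0, 0, 30], [29, -5.5, 0, 0, 0, 0, 30], [29, -5.5, 0, 0, 0, 0, 30], [29, -5.5, 0, 0, 0, 0, 30], [29, -5.5, 0, 0, 0, 0, 30], [29, -5.5, 0, 0, 0, 0, 30], [29, -5.5, 0, 0, 0, 0, 30], [21.5, -4.8, 0, 0, 0, 0, 30], [0, 0, 0, 0, 0, 0, 30], [0, 0, 0, 0, 0, 0, 30]]]'

```text
time_s: 7.18
eef_pos: [0.6299, 0.0961, 0.1273]
tool_rot: [-2.461, -1.948, 0.006]
force: [0.2, -0.4, -6.7]
finger_gap: 0.479
finger_force: 40.0
```

```bash
python3 plan.py 631.5 93 45 76.4
```

```text
t 7.18 pos [629.9  96.1 127.3] F [ 0.2 -0.4 -6.7] gap 41.7 fF 40.0
turn [-0.005  0.001  0.006] rows 1 | shift [-2.6  2.3 82.3] rows 3
```

Emit:
drive_tool --commands '[[[-2.6, 2.3, 10, 0, 0, 0.006, 30], [0, 0, 20, 0, 0, 0, 30], [0, 0, 20, 0, 0, 0, 30], [0, 0, 15, 0, 0, 0, 30], [0, 0, 10, 0, 0, 0, 30], [0, 0, 7, 0, 0, 0, 30], [0, 0, 4, 0, 0, 0, 30], [0, 0, 3, 0, 0, 0, 30], [0, 0, 0, 0, 0, 0, 30], [0, 0, 0, 0, 0, 0, 30]]]'

```text
time_s: 8.02
eef_pos: [0.6344, 0.0905, 0.0411]
tool_rot: [2.474, 1.935, 0.002]
force: [-0.0, 0.9, -5.4]
finger_gap: 0.479
finger_force: 40.0
```

```bash
python3 plan.py 631.5 93 34 76.4
```

```text
t 8.02 pos [634.4  90.5  41.1] F [-0.   0.9 -5.4] gap 41.7 fF 40.0
turn [ 0.001 -0.    -0.006] rows 1 | shift [ 1.7 -3.5  7.1] rows 1
```

Emit:
drive_tool --commands '[[[0.8, -1.5, 2, 0, 0, 0, 30], [0, 0, 2, 0, 0, 0, 30], [0, 0, 1, 0, 0, 0, 30], [0, 0, 1, 0, 0, 0, 30], [0, 0, 0, 0, 0, 0, 30], [0, 0, 0, 0, 0, 0, 30]]]'

```text
time_s: 8.52
eef_pos: [0.6327, 0.0915, 0.0344]
tool_rot: [2.474, 1.936, -0.0]
force: [-0.4, 0.0, -6.6]
finger_gap: 0.482
finger_force: 40.0
```

```bash
python3 -c "
from h import *
s=snap('side','s1.png')
im=cv2.imread('pics/s1.png')[140:280,140:330]; cv2.imwrite('pics/s1c.png',cv2.resize(im,None,fx=4,fy=4,interpolation=2))"; python3 plan.py 631.5 93 34 76.4
```

```text
t 8.57 pos [632.8  91.6  34.5] F [ 0.6 -0.3 -6.7] gap 41.6 fF 40.0
turn [ 0.     0.    -0.006] rows 1 | shift [ 1.1 -1.6  0.5] rows 1
```

View pics/s1c.png

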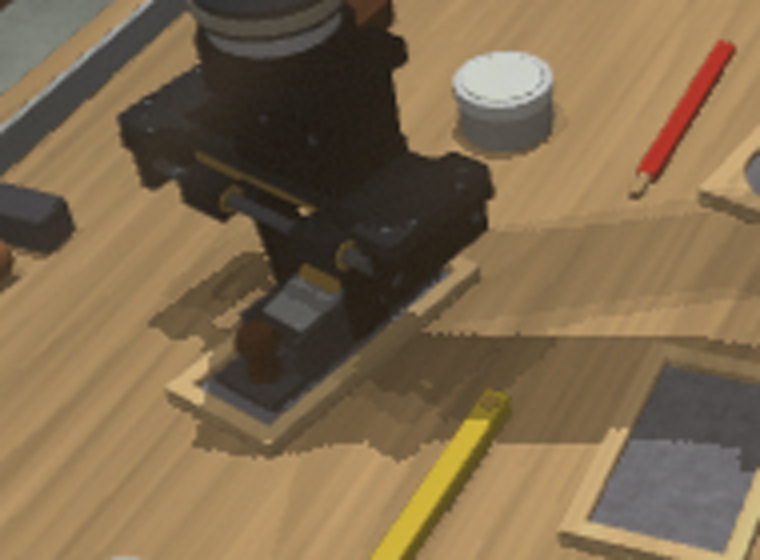

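The plane sits inside its pocket outline, just above the felt, with the knob at crop (257,340). I'll lower it the last bit and release.

Emit:
drive_tool --commands '[[[0, 0, 0.7, 0, 0, 0, 30], [0, 0, 0.7, 0, 0, 0, 30], [0, 0, 0, 0, 0, 0, 30], [0, 0, 0, 0, 0, 0, 30]]]'

```text
time_s: 8.9
eef_pos: [0.6328, 0.0916, 0.0336]
tool_rot: [2.474, 1.936, 0.0]
force: [-1.6, -0.9, -1.5]
finger_gap: 0.482
finger_force: 40.0
```

Emit:
drive_tool --commands '[[[0, 0, 0, 0, 0, 0, 87], [0, 0, 0, 0, 0, 0, 87], [0, 0, 0, 0, 0, 0, 87], [0, 0, 0, 0, 0, 0, 87], [0, 0, 0, 0, 0, 0, 87], [0, 0, 0, 0, 0, 0, 87], [0, 0, -20, 0, 0, 0, 87], [0, 0, -30, 0, 0, 0, 87], [0, 0, -30, 0, 0, 0, 87], [0, 0, -30, 0, 0, 0, 87], [0, 0, 0, 0, 0, 0, 87]]]'

```text
time_s: 9.82
eef_pos: [0.6365, 0.0929, 0.1498]
tool_rot: [2.47, 1.932, 0.017]
force: [1.4, 1.5, 0.3]
finger_gap: 0.997
finger_force: 0.0
```

```bash
python3 plan.py 428 -324 140 115.1
```

```text
t 9.82 pos [636.5  92.9 149.8] F [1.4 1.5 0.3] gap 86.8 fF 0.0
turn [ 0.012 -0.001 -0.681] rows 6 | shift [-289.  -365.7    9.8] rows 13
```

Emit:
drive_tool --commands '[[[0, 0, 0, 0, 0, -0.114, 87], [0, 0, 0, 0, 0, -0.114, 87], [0, 0, 0, 0, 0, -0.114, 87], [0, 0, 0, 0, 0, -0.114, 87], [0, 0, 0, 0, 0, -0.114, 87], [0, 0, 0, 0, 0, -0.111, 87]]]'

```text
time_s: 10.32
eef_pos: [0.6325, 0.0915, 0.1427]
tool_rot: [-1.678, -2.656, 0.0]
force: [0.7, 0.1, 0.2]
finger_gap: 1.002
finger_force: 0.0
```

Emit:
drive_tool --commands '[[[-18, -22.9, 0.6, 0, 0, 0, 87], [-18, -22.9, 0.6, 0, 0, 0, 87], [-18, -22.9, 0.6, 0, 0, 0, 87], [-18, -22.9, 0.6, 0, 0, 0, 87], [-18, -22.9, 0.6, 0, 0, 0, 87], [-18, -22.9, 0.6, 0, 0, 0, 87], [-18, -22.9, 0.6, 0, 0, 0, 87], [-18, -22.9, 0.6, 0, 0, 0, 87], [-18, -22.9, 0.6, 0, 0, 0, 87], [-18, -22.9, 0.6, 0, 0, 0, 87], [-18, -22.9, 0.6, 0, 0, 0, 87], [-18, -22.9, 0.6, 0, 0, 0, 87], [-18, -22.9, 0.6, 0, 0, 0, 87], [-18, -22.9, 0.6, 0, 0, 0, 87], [-18, -22.9, 0.6, 0, 0, 0, 87], [-18, -22.9, 0.6, 0, 0, 0, 87], [0, 0, 0, 0, 0, 0, 87], [0, 0, 0, 0, 0, 0, 87]]]'

```text
time_s: 11.82
eef_pos: [0.4218, -0.3263, 0.1331]
tool_rot: [-1.691, -2.647, 0.0]
force: [-0.0, 0.9, 0.4]
finger_gap: 0.999
finger_force: 0.0
```

```bash
python3 plan.py 428 -324 30 115.1;  python3 -c "
from h import *
s=snap('top','t1.png')
im=cv2.imread('pics/t1.png')[90:240,240:440]; cv2.imwrite('pics/t1c.png',cv2.resize(im,None,fx=4,fy=4,interpolation=2))"
```

```text
t 11.82 pos [ 421.8 -326.3  133.1] F [-0.   0.9  0.4] gap 86.9 fF 0.0
turn [-0.    -0.    -0.004] rows 1 | shift [ -0.5   6.6 103.1] rows 3
```

View pics/t1c.png

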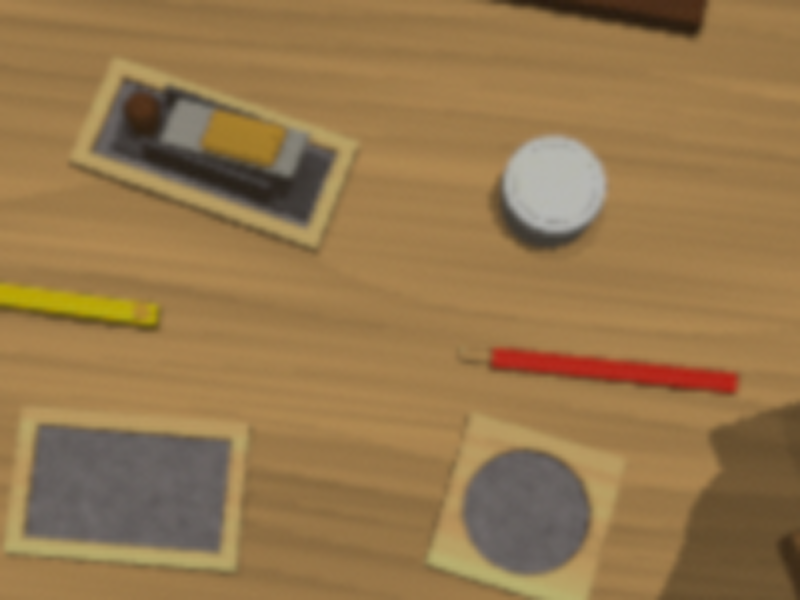

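The plane is flat in its pocket, with felt visible all round at crop (100-330, 80-220). Next is the cork block.

Emit:
drive_tool --commands '[[[-0.5, 6.4, 0, 0, 0, -0.004, 87], [0, 0, 20, 0, 0, 0, 87], [0, 0, 20, 0, 0, 0, 87], [0, 0, 20, 0, 0, 0, 87], [0, 0, 15, 0, 0, 0, 87], [0, 0, 10, 0, 0, 0, 87], [0, 0, 10, 0, 0, 0, 87], [0, 0, 6, 0, 0, 0, 87], [0, 0, 0, 0, 0, 0, 87], [0, 0, 0, 0, 0, 0, 87]]]'

```text
time_s: 12.7
eef_pos: [0.4295, -0.3222, 0.0327]
tool_rot: [1.679, 2.654, 0.0]
force: [-0.4, -0.3, 0.3]
finger_gap: 0.999
finger_force: 0.0
```

```bash
python3 plan.py 428 -324 30 115.1
```

```text
t 12.7 pos [ 429.5 -322.2   32.7] F [-0.4 -0.3  0.3] gap 86.9 fF 0.0
turn [0.    0.    0.004] rows 1 | shift [-1.  -2.1  2.7] rows 1
```

Emit:
drive_tool --commands '[[[-1, -2, 3, 0, 0, 0, 87], [0, 0, 0, 0, 0, 0, 45], [0, 0, 0, 0, 0, 0, 45], [0, 0, 0, 0, 0, 0, 45], [0, 0, 0, 0, 0, 0, 45], [0, 0, 0, 0, 0, 0, 45], [0, 0, 0, 0, 0, 0, 45], [0, 0, 0, 0, 0, 0, 45], [0, 0, 0, 0, 0, 0, 45], [0, 0, 0, 0, 0, 0, 45]]]' --squeeze 20

```text
time_s: 13.53
eef_pos: [0.4278, -0.3242, 0.0296]
tool_rot: [1.68, 2.654, -0.0]
force: [-1.1, -0.4, 1.4]
finger_gap: 0.64
finger_force: 20.0
```

Emit:
drive_tool --commands '[[[0, 0, -10, 0, 0, 0, 45], [0, 0, -20, 0, 0, 0, 45], [0, 0, -25, 0, 0, 0, 45], [0, 0, -25, 0, 0, 0, 45], [0, 0, -10, 0, 0, 0, 45], [0, 0, 0, 0, 0, 0, 45], [0, 0, 0, 0, 0, 0, 45]]]'

```text
time_s: 14.12
eef_pos: [0.4273, -0.3242, 0.1195]
tool_rot: [1.681, 2.654, -0.001]
force: [-0.9, 0.8, -1.3]
finger_gap: 0.641
finger_force: 20.0
```

```bash
python3 plan.py 414.5 117 120 92.6
```

```text
t 14.12 pos [ 427.3 -324.2  119.5] F [-0.9  0.8 -1.3] gap 55.7 fF 20.0
turn [-0.     0.001  0.396] rows 4 | shift [441.4   7.2  -0.5] rows 12
```

Emit:
drive_tool --commands '[[[0, 0, 0, 0, 0, 0.099, 45], [0, 0, 0, 0, 0, 0.099, 45], [0, 0, 0, 0, 0, 0.099, 45], [0, 0, 0, 0, 0, 0.099, 45], [0, 0, 0, 0, 0, 0, 45]]]'

```text
time_s: 14.53
eef_pos: [0.4265, -0.3235, 0.1176]
tool_rot: [-2.169, -2.268, 0.001]
force: [0.1, 0.3, -0.9]
finger_gap: 0.639
finger_force: 20.0
```

Emit:
drive_tool --commands '[[[21, 5, 0, 0, 0, 0, 45], [30, 5, 0, 0, 0, 0, 45], [30, 5, 0, 0, 0, 0, 45], [30, 5, 0, 0, 0, 0, 45], [30, 5, 0, 0, 0, 0, 45], [30, 5, 0, 0, 0, 0, 45], [30, 5, 0, 0, 0, 0, 45], [30, 0, 0, 0, 0, 0, 45], [30, -4, 0, 0, 0, 0, 45], [30, -4, 0, 0, 0, 0, 45], [30, -4, 0, 0, 0, 0, 45], [30, -4, 0, 0, 0, 0, 45], [30, -4, 0, 0, 0, 0, 45], [30, -4, 0, 0, 0, 0, 45], [30, -4, 0, 0, 0, 0, 45], [0, 0, 0, 0, 0, 0, 45], [0, 0, 0, 0, 0, 0, 45]]]'

```text
time_s: 15.95
eef_pos: [0.4133, 0.1181, 0.1187]
tool_rot: [-2.161, -2.278, 0.002]
force: [0.5, -0.8, -0.0]
finger_gap: 0.647
finger_force: 20.0
```

```bash
python3 plan.py 414.5 117 38 92.6
```

```text
t 15.95 pos [413.3 118.1 118.7] F [ 0.5 -0.8 -0. ] gap 56.3 fF 20.0
turn [-0.002 -0.     0.007] rows 1 | shift [-1.1  1.1 80.7] rows 3
```

Emit:
drive_tool --commands '[[[-1, 1, 0, 0, 0, 0.004, 45], [0, 0, 20, 0, 0, 0, 45], [0, 0, 20, 0, 0, 0, 45], [0, 0, 15, 0, 0, 0, 45], [0, 0, 10, 0, 0, 0, 45], [0, 0, 8, 0, 0, 0, 45], [0, 0, 4, 0, 0, 0, 45], [0, 0, 3, 0, 0, 0, 45], [0, 0, 0, 0, 0, 0, 45], [0, 0, 0, 0, 0, 0, 45]]]'

```text
time_s: 16.78
eef_pos: [0.4158, 0.1158, 0.0398]
tool_rot: [2.174, 2.267, 0.001]
force: [-0.1, -0.6, -1.3]
finger_gap: 0.642
finger_force: 20.0
```

```bash
python3 plan.py 414.5 117 33.6 92.6
```

```text
t 16.78 pos [415.8 115.8  39.8] F [-0.1 -0.6 -1.3] gap 55.9 fF 20.0
turn [ 0.001 -0.    -0.003] rows 1 | shift [ 1.2 -1.2  6.2] rows 1
```

Emit:
drive_tool --commands '[[[1, -1, 2, 0, 0, 0, 45], [0, 0, 2, 0, 0, 0, 45], [0, 0, 1, 0, 0, 0, 45], [0, 0, 0.8, 0, 0, 0, 45], [0, 0, 0.7, 0, 0, 0, 45], [0, 0, 0, 0, 0, 0, 45], [0, 0, 0, 0, 0, 0, 45]]]'

```text
time_s: 17.37
eef_pos: [0.4144, 0.1167, 0.0336]
tool_rot: [2.174, 2.267, -0.001]
force: [-2.3, -0.7, 8.2]
finger_gap: 0.643
finger_force: 20.0
```

Emit:
drive_tool --commands '[[[0, 0, 0, 0, 0, 0, 87], [0, 0, 0, 0, 0, 0, 87], [0, 0, 0, 0, 0, 0, 87], [0, 0, 0, 0, 0, 0, 87], [0, 0, 0, 0, 0, 0, 87], [0, 0, -20, 0, 0, 0, 87], [0, 0, -30, 0, 0, 0, 87], [0, 0, -30, 0, 0, 0, 87], [0, 0, 0, 0, 0, 0, 87], [0, 0, 0, 0, 0, 0, 87]]]'

```text
time_s: 18.2
eef_pos: [0.4154, 0.1169, 0.1142]
tool_rot: [2.173, 2.265, 0.005]
force: [-0.9, 0.5, 0.0]
finger_gap: 0.994
finger_force: 0.0
```

```bash
python3 plan.py 626 -114 130 92.6
```

```text
t 18.2 pos [415.4 116.9 114.2] F [-0.9  0.5  0. ] gap 86.5 fF 0.0
turn [ 0.004 -0.    -0.004] rows 1 | shift [-240.2  199.9  -15.8] rows 9
```

Emit:
drive_tool --commands '[[[-21.8, 18.2, -1.4, 0, 0, 0, 87], [-21.8, 18.2, -1.4, 0, 0, 0, 87], [-21.8, 18.2, -1.4, 0, 0, 0, 87], [-21.8, 18.2, -1.4, 0, 0, 0, 87], [-21.8, 18.2, -1.4, 0, 0, 0, 87], [-21.8, 18.2, -1.4, 0, 0, 0, 87], [-21.8, 18.2, -1.4, 0, 0, 0, 87], [-21.8, 18.2, -1.4, 0, 0, 0, 87], [-21.8, 18.2, -1.4, 0, 0, 0, 87], [-21.8, 18.2, -1.4, 0, 0, 0, 87], [-21.8, 18.2, -1.4, 0, 0, 0, 87], [0, 0, 0, 0, 0, 0, 87], [0, 0, 0, 0, 0, 0, 87]]]'

```text
time_s: 19.28
eef_pos: [0.624, -0.1161, 0.1261]
tool_rot: [-2.176, -2.263, 0.003]
force: [-0.5, 0.5, -0.7]
finger_gap: 0.999
finger_force: 0.0
```

```bash
python3 plan.py 626 -114 30 92.6
```

```text
t 19.28 pos [ 624.  -116.1  126.1] F [-0.5  0.5 -0.7] gap 86.9 fF 0.0
turn [-0.003 -0.    -0.006] rows 1 | shift [ 2.   2.1 96.1] rows 3
```

Emit:
drive_tool --commands '[[[2, 2, 10, 0, 0, 0, 87], [0, 0, 20, 0, 0, 0, 87], [0, 0, 20, 0, 0, 0, 87], [0, 0, 15, 0, 0, 0, 87], [0, 0, 10, 0, 0, 0, 87], [0, 0, 10, 0, 0, 0, 87], [0, 0, 8, 0, 0, 0, 87], [0, 0, 0, 0, 0, 0, 87], [0, 0, 0, 0, 0, 0, 87]]]'

```text
time_s: 20.03
eef_pos: [0.6263, -0.112, 0.0352]
tool_rot: [-2.174, -2.268, 0.0]
force: [0.2, -0.4, -0.1]
finger_gap: 0.995
finger_force: 0.0
```

```bash
python3 plan.py 626 -114 30 92.6
```

```text
t 20.03 pos [ 626.3 -112.    35.2] F [ 0.2 -0.4 -0.1] gap 86.6 fF 0.0
turn [-0.    -0.    -0.003] rows 1 | shift [-1.9 -0.4  5.2] rows 1
```

Emit:
drive_tool --commands '[[[-1.9, -0.4, 5.5, 0, 0, 0, 87], [0, 0, 0, 0, 0, 0, 50], [0, 0, 0, 0, 0, 0, 50], [0, 0, 0, 0, 0, 0, 50], [0, 0, 0, 0, 0, 0, 50], [0, 0, 0, 0, 0, 0, 50], [0, 0, 0, 0, 0, 0, 50], [0, 0, 0, 0, 0, 0, 50], [0, 0, 0, 0, 0, 0, 50]]]'

```text
time_s: 20.78
eef_pos: [0.6264, -0.1143, 0.0302]
tool_rot: [2.174, 2.267, 0.001]
force: [0.6, 0.4, 2.2]
finger_gap: 0.701
finger_force: 20.0
```

Emit:
drive_tool --commands '[[[0, 0, -10, 0, 0, 0, 50], [0, 0, -20, 0, 0, 0, 50], [0, 0, -25, 0, 0, 0, 50], [0, 0, -20, 0, 0, 0, 50], [0, 0, 0, 0, 0, 0, 50], [0, 0, 0, 0, 0, 0, 50]]]'

```text
time_s: 21.28
eef_pos: [0.6265, -0.1144, 0.1061]
tool_rot: [2.173, 2.266, 0.002]
force: [0.4, 0.2, -1.6]
finger_gap: 0.702
finger_force: 20.0
```

```bash
python3 plan.py 431 -119.3 100 92.6
```

```text
t 21.28 pos [ 626.5 -114.4  106.1] F [ 0.4  0.2 -1.6] gap 61.1 fF 20.0
turn [ 0.002  0.001 -0.003] rows 1 | shift [   4.  -195.5    6.1] rows 6
```

Emit:
drive_tool --commands '[[[0.5, -10, 0, 0, 0, 0, 50], [0.5, -25, 0, 0, 0, 0, 50], [0.5, -25, 0, 0, 0, 0, 50], [0.5, -25, 0, 0, 0, 0, 50], [0.5, -25, 0, 0, 0, 0, 50], [0.5, -25, 0, 0, 0, 0, 50], [0.5, -25, 0, 0, 0, 0, 50], [0.5, -25, 0, 0, 0, 0, 50], [0, -10.5, 0, 0, 0, 0, 50], [0, 0, 0, 0, 0, 0, 50], [0, 0, 0, 0, 0, 0, 50]]]'

```text
time_s: 22.2
eef_pos: [0.4306, -0.1186, 0.1046]
tool_rot: [2.175, 2.267, 0.0]
force: [0.2, 0.1, -1.4]
finger_gap: 0.704
finger_force: 20.0
```

```bash
python3 plan.py 431 -119.3 34.2 92.6
```

```text
t 22.2 pos [ 430.6 -118.6  104.6] F [ 0.2  0.1 -1.4] gap 61.3 fF 20.0
turn [ 0.    -0.    -0.004] rows 1 | shift [-0.7  0.4 70.4] rows 2
```

Emit:
drive_tool --commands '[[[-0.7, 0.4, 10, 0, 0, 0, 50], [0, 0, 20, 0, 0, 0, 50], [0, 0, 15, 0, 0, 0, 50], [0, 0, 10, 0, 0, 0, 50], [0, 0, 7, 0, 0, 0, 50], [0, 0, 4, 0, 0, 0, 50], [0, 0, 0, 0, 0, 0, 50], [0, 0, 0, 0, 0, 0, 50]]]'

```text
time_s: 22.87
eef_pos: [0.4315, -0.1191, 0.0389]
tool_rot: [2.174, 2.268, 0.001]
force: [-0.4, -0.0, -1.0]
finger_gap: 0.703
finger_force: 20.0
```

```bash
python3 plan.py 431 -119.3 34.2 92.6
```

```text
t 22.87 pos [ 431.5 -119.1   38.9] F [-0.4 -0.  -1. ] gap 61.1 fF 20.0
turn [ 0.001  0.    -0.003] rows 1 | shift [-0.2 -0.5  4.7] rows 1
```

Emit:
drive_tool --commands '[[[0, 0, 2, 0, 0, 0, 50], [0, 0, 1, 0, 0, 0, 50], [0, 0, 1, 0, 0, 0, 50], [0, 0, 0.7, 0, 0, 0, 50], [0, 0, 0, 0, 0, 0, 50], [0, 0, 0, 0, 0, 0, 50]]]'

```text
time_s: 23.37
eef_pos: [0.431, -0.1193, 0.0342]
tool_rot: [2.174, 2.267, 0.0]
force: [-0.5, 0.7, -1.4]
finger_gap: 0.702
finger_force: 20.0
```

Emit:
drive_tool --commands '[[[0, 0, 0.5, 0, 0, 0, 50], [0, 0, 0, 0, 0, 0, 50], [0, 0, 0, 0, 0, 0, 50]]]'

```text
time_s: 23.62
eef_pos: [0.431, -0.1193, 0.0341]
tool_rot: [2.174, 2.267, -0.0]
force: [-1.7, -0.1, 5.8]
finger_gap: 0.704
finger_force: 20.0
```

Contact felt. Release and retreat.

Emit:
drive_tool --commands '[[[0, 0, 0, 0, 0, 0, 87], [0, 0, 0, 0, 0, 0, 87], [0, 0, 0, 0, 0, 0, 87], [0, 0, 0, 0, 0, 0, 87], [0, 0, 0, 0, 0, 0, 87], [0, 0, -20, 0, 0, 0, 87], [0, 0, -30, 0, 0, 0, 87], [0, 0, -30, 0, 0, 0, 87], [0, 0, 0, 0, 0, 0, 87], [0, 0, 0, 0, 0, 0, 87]]]'

```text
time_s: 24.45
eef_pos: [0.432, -0.1196, 0.1149]
tool_rot: [2.172, 2.265, 0.002]
force: [-0.2, -0.1, -0.2]
finger_gap: 1.0
finger_force: 0.0
```

```bash
python3 plan.py 619.5 300 130 92.6
```

```text
t 24.45 pos [ 432.  -119.6  114.9] F [-0.2 -0.1 -0.2] gap 87.0 fF 0.0
turn [ 0.004  0.002 -0.004] rows 1 | shift [410.7 206.3 -15.1] rows 13
```

Emit:
drive_tool --commands '[[[25.7, 12.9, -1, 0, 0, 0, 87], [25.7, 12.9, -1, 0, 0, 0, 87], [25.7, 12.9, -1, 0, 0, 0, 87], [25.7, 12.9, -1, 0, 0, 0, 87], [25.7, 12.9, -1, 0, 0, 0, 87], [25.7, 12.9, -1, 0, 0, 0, 87], [25.7, 12.9, -1, 0, 0, 0, 87], [25.7, 12.9, -1, 0, 0, 0, 87], [25.7, 12.9, -1, 0, 0, 0, 87], [25.7, 12.9, -1, 0, 0, 0, 87], [25.7, 12.9, -1, 0, 0, 0, 87], [25.7, 12.9, -1, 0, 0, 0, 87], [25.7, 12.9, -1, 0, 0, 0, 87], [25.7, 12.9, -1, 0, 0, 0, 87], [25.7, 12.9, -1, 0, 0, 0, 87], [25.7, 12.9, -1, 0, 0, 0, 87], [0, 0, 0, 0, 0, 0, 87], [0, 0, 0, 0, 0, 0, 87]]]'

```text
time_s: 25.95
eef_pos: [0.6187, 0.3021, 0.1272]
tool_rot: [-2.17, -2.27, 0.004]
force: [0.2, -0.6, 0.2]
finger_gap: 0.998
finger_force: 0.0
```

```bash
python3 plan.py 619.5 300 28 92.6
```

```text
t 25.95 pos [618.7 302.1 127.2] F [ 0.2 -0.6  0.2] gap 86.8 fF 0.0
turn [-0.003  0.001 -0.   ] rows 1 | shift [-2.1  0.7 99.2] rows 3
```

Emit:
drive_tool --commands '[[[-2, 0.7, 10, 0, 0, 0, 87], [0, 0, 20, 0, 0, 0, 87], [0, 0, 20, 0, 0, 0, 87], [0, 0, 15, 0, 0, 0, 87], [0, 0, 10, 0, 0, 0, 87], [0, 0, 10, 0, 0, 0, 87], [0, 0, 8, 0, 0, 0, 87], [0, 0, 0, 0, 0, 0, 87], [0, 0, 0, 0, 0, 0, 87]]]'

```text
time_s: 26.7
eef_pos: [0.6208, 0.2984, 0.0366]
tool_rot: [2.174, 2.268, 0.0]
force: [-0.5, -0.2, 0.2]
finger_gap: 1.004
finger_force: 0.0
```

```bash
python3 plan.py 619.5 300 28 92.6
```

```text
t 26.7 pos [620.8 298.4  36.6] F [-0.5 -0.2  0.2] gap 87.3 fF 0.0
turn [ 0.     0.    -0.003] rows 1 | shift [ 1.7 -1.2  8.6] rows 1
```

Emit:
drive_tool --commands '[[[1.6, -1.2, 8.5, 0, 0, 0, 87], [0, 0, 0, 0, 0, 0, 30], [0, 0, 0, 0, 0, 0, 30], [0, 0, 0, 0, 0, 0, 30], [0, 0, 0, 0, 0, 0, 30], [0, 0, 0, 0, 0, 0, 30], [0, 0, 0, 0, 0, 0, 30], [0, 0, 0, 0, 0, 0, 30], [0, 0, 0, 0, 0, 0, 30], [0, 0, 0, 0, 0, 0, 30], [0, 0, 0, 0, 0, 0, 30], [0, 0, 0, 0, 0, 0, 30]]]'

```text
time_s: 27.7
eef_pos: [0.6196, 0.2999, 0.0283]
tool_rot: [2.174, 2.267, 0.0]
force: [-0.1, -0.3, 0.7]
finger_gap: 0.475
finger_force: 20.0
```

Emit:
drive_tool --commands '[[[0, 0, -10, 0, 0, 0, 30], [0, 0, -20, 0, 0, 0, 30], [0, 0, -25, 0, 0, 0, 30], [0, 0, -20, 0, 0, 0, 30], [0, 0, 0, 0, 0, 0, 30], [0, 0, 0, 0, 0, 0, 30]]]'

```text
time_s: 28.2
eef_pos: [0.62, 0.3004, 0.1049]
tool_rot: [2.174, 2.267, 0.004]
force: [-0.0, -0.1, -0.9]
finger_gap: 0.474
finger_force: 20.0
```

```bash
python3 plan.py 439.6 310.5 100 92.6
```

```text
t 28.2 pos [620.  300.4 104.9] F [-0.  -0.1 -0.9] gap 41.3 fF 20.0
turn [ 0.003 -0.001 -0.003] rows 1 | shift [  18.3 -179.8    4.9] rows 5
```

Emit:
drive_tool --commands '[[[2.3, -10, 0, 0, 0, 0, 30], [2.3, -25, 0, 0, 0, 0, 30], [2.3, -25, 0, 0, 0, 0, 30], [2.3, -25, 0, 0, 0, 0, 30], [2.3, -25, 0, 0, 0, 0, 30], [2.3, -25, 0, 0, 0, 0, 30], [2.3, -25, 0, 0, 0, 0, 30], [2.2, -20, 0, 0, 0, 0, 30], [0, 0, 0, 0, 0, 0, 30], [0, 0, 0, 0, 0, 0, 30]]]'

```text
time_s: 29.03
eef_pos: [0.4366, 0.3102, 0.1022]
tool_rot: [-2.171, -2.27, 0.004]
force: [1.0, -0.4, -0.8]
finger_gap: 0.473
finger_force: 20.0
```

```bash
python3 plan.py 439.6 310.5 32.3 92.6
```

```text
t 29.03 pos [436.6 310.2 102.2] F [ 1.  -0.4 -0.8] gap 41.2 fF 20.0
turn [-0.002  0.002 -0.001] rows 1 | shift [ 0.2  3.  69.9] rows 2
```

Emit:
drive_tool --commands '[[[0, 2.5, 10, 0, 0, 0, 30], [0, 0, 20, 0, 0, 0, 30], [0, 0, 15, 0, 0, 0, 30], [0, 0, 10, 0, 0, 0, 30], [0, 0, 7, 0, 0, 0, 30], [0, 0, 3, 0, 0, 0, 30], [0, 0, 0, 0, 0, 0, 30], [0, 0, 0, 0, 0, 0, 30]]]'

```text
time_s: 29.7
eef_pos: [0.4417, 0.311, 0.0383]
tool_rot: [2.174, 2.267, 0.001]
force: [-0.6, 0.2, -0.1]
finger_gap: 0.477
finger_force: 20.0
```

```bash
python3 plan.py 439.6 310.5 32.3 92.6
```

```text
t 29.7 pos [441.7 311.   38.3] F [-0.6  0.2 -0.1] gap 41.5 fF 20.0
turn [ 0.001 -0.    -0.004] rows 1 | shift [-0.4 -2.1  6. ] rows 1
```

Emit:
drive_tool --commands '[[[-0.4, -2, 2, 0, 0, 0, 30], [0, 0, 2, 0, 0, 0, 30], [0, 0, 1, 0, 0, 0, 30], [0, 0, 0.7, 0, 0, 0, 30], [0, 0, 0.6, 0, 0, 0, 30], [0, 0, 0, 0, 0, 0, 30], [0, 0, 0, 0, 0, 0, 30]]]'

```text
time_s: 30.28
eef_pos: [0.4394, 0.3103, 0.0322]
tool_rot: [2.174, 2.267, 0.0]
force: [-1.3, -0.3, 2.8]
finger_gap: 0.475
finger_force: 20.0
```

Touching. I'll release, retreat up and out of the view, then check.

Emit:
drive_tool --commands '[[[0, 0, 0, 0, 0, 0, 87], [0, 0, 0, 0, 0, 0, 87], [0, 0, 0, 0, 0, 0, 87], [0, 0, 0, 0, 0, 0, 87], [0, 0, 0, 0, 0, 0, 87], [0, 0, 0, 0, 0, 0, 87], [0, 0, -20, 0, 0, 0, 87], [0, 0, -30, 0, 0, 0, 87], [0, 0, -30, 0, 0, 0, 87], [0, 0, -30, 0, 0, 0, 87], [0, 0, -30, 0, 0, 0, 87], [25, 0, 0, 0, 0, 0, 87], [25, 0, 0, 0, 0, 0, 87], [25, 0, 0, 0, 0, 0, 87], [25, 0, 0, 0, 0, 0, 87], [25, 0, 0, 0, 0, 0, 87], [25, 0, 0, 0, 0, 0, 87], [25, 0, 0, 0, 0, 0, 87], [0, 0, 0, 0, 0, 0, 87], [0, 0, 0, 0, 0, 0, 87]]]'

```text
time_s: 31.95
eef_pos: [0.4309, 0.4864, 0.1714]
tool_rot: [-2.171, -2.27, 0.001]
force: [-0.2, -1.1, 0.4]
finger_gap: 0.999
finger_force: 0.0
```

```bash
python3 -c "
from h import *
snap('top','t2.png');snap('side','s2.png')
for n,(x,y) in {'t2':(165,95),'s2':(150,140)}.items():
    im=cv2.imread(f'pics/{n}.png')[y:y+(160 if n=='t2' else 225),x:x+265]; cv2.imwrite(f'pics/{n}c.png',cv2.resize(im,None,fx=3 if n=='t2' else 2.6,fy=3 if n=='t2' else 2.6,interpolation=2))"
```

```text
(no output)
```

View pics/t2c.png

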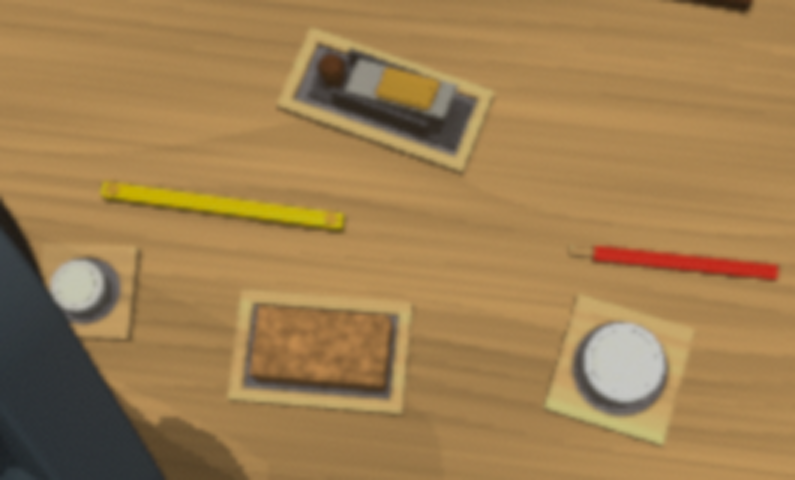

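View pics/s2c.png

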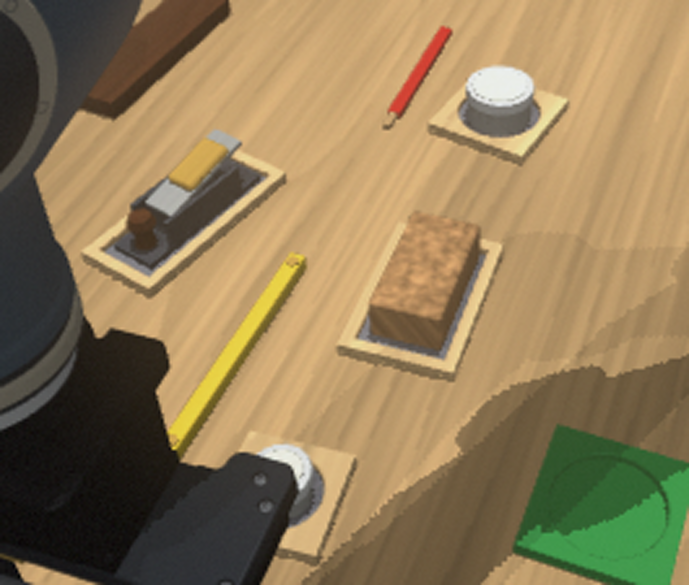

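The top crop shows all four in their pockets: plane (385,90), block (320,345), large tin (623,365) and small tin (80,287). The side crop confirms the first three are flat, with the gripper partly covering the small tin. The rule and pencil haven't moved.

```bash
python3 -c "
from workcell import manip
print(manip.sign_off())"
```

```text
the job is handed in; nothing more can be done
None
```

I put the plane, cork block, large tin and small tin into their nests in that order, left the pencil and rule in place, and handed the job in at about 32 s; in the final pictures all four sit in their pockets, though the gripper partly hid the small tin in the side view.

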